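# Set the trimmer and hold the cover over its screw posts

### The job

Turn the trimmer knob in the open supply unit until its white pointer stands at the long mark of the scale, and let go of it. Then pick up the T-shaped cover plate, the one with a handle, and hold it level about a centimetre above the unit's three posts, turned so that each threaded hole shows through its screw hole, ready for the screws; do not knock the plate on the unit. Finish still holding it steadily there, the plate not touching the unit, with the knob still at the mark and the other things on the bench left alone.

Things in the scene. Friction and masses are not known exactly. Their poses are not given: they have to be found in the camera images.
- unit: open supply unit, fixed (all sizes in mm): grey T-shaped tray 6 thick with a green board, origin under it at bench height, z up, x towards the T's narrow end. Wide part x -80..25, y -70..70; tongue x 25..80, y -35..35. Three aluminium posts 14 across, tops 62 above the bench, a threaded hole in each. Between them a black knob, axis at x -12, y 0, on a white scale 88 across. All else is under 20 high
- trim (a joint): knob angle (rad), 0 to 4.5, growing clockwise from above; stays where left (friction 0.05 N m). In the unit's frame its white pointer line points at 2.25 minus this value, counter-clockwise from x. Scale: 11 black ticks every 0.45 rad from 0; the fifth, at 1.8 rad, is far longer and broader than the rest: the long mark
- trim_grip (a point): on the knob's axis, 34.5 above the bench, the height to grip. Knob: skirt 44 across, 10 to 18 above the bench; on it an upright grip bar 38 long, 12 thick, up to 46.5 above the bench. Frame turns with the knob: x is the pointer's direction, along the bar
- post_a (a point): mouth of a threaded hole, centre of a post's top, 62 above the bench; at x -62, y 55 in the unit's frame
- post_b (a point): the same at x -62, y -55 in the unit's frame
- post_c (a point): the same at x 60, y 0 in the unit's frame (on the narrow tongue)
- cover_grip (a point): centre of the handle bar of the loose cover: T-shaped aluminium plate 4 thick, 0.24 kg, lying flat. x towards the T's narrow end, z up. Bar along y, 70 long, 12 thick (x), 16 tall, its centre 36 above the plate's underside and over the centre of mass, on a leg 8 wide at each end, open beneath. Plate from this point: wide part x -69..36, y -70..70; tongue x 36..91, y -35..35
- cover: the same cover plate; origin at its underside, 11 further along +x than the handle and 36 below its centre, axes as cover_grip
- hole_a (a point): centre of a 10 across screw hole at the plate's underside, x -51, y 55 from cover_grip; belongs over post_a
- hole_b (a point): the same, x -51, y -55 from cover_grip; belongs over post_b
- hole_c (a point): the same, x 71, y 0 from cover_grip (on the tongue); belongs over post_c
- driver: bystander: screwdriver with a black handle, lying; origin at its underside
- panel: bystander: plain rectangular aluminium panel 110 x 80 x 4 with four holes and no handle, not the cover; origin at its underside
- parts_tray: bystander: open grey tray 120 x 160 x 35 with small parts; origin at its underside
- meter: bystander: grey handheld meter 160 x 78 x 42 lying on its back; origin at its underside
- spool: bystander: grey spool 56 across, 40 high; origin at its underside
There are look-alikes about, which are no part of the job. Leave any pink or purple look-alike of the cover alone. What is shaped like the unit but red is not meant.

How it is judged:
By the outcome, as a careful person would: the job done as asked, in the order asked, and still so for the second after the job is handed in, while the arm keeps its last pose, push and grip.
It also fails if it takes over 48 s, if anything falls off the work surface, if the arm or the gripper's body presses on something with over 40 N, if the wrist force passes 120 N, or if a joint passes its speed limit or range.

### The arm

A 6-joint arm with a two-finger parallel gripper is mounted at the origin on the work surface. World frame = base frame: x ahead of the robot, y to its left, z up, the work surface at z = 0. Lengths are in mm, angles in rad, forces in N, time in s.
With the tool pointing down it reaches from about 400 to 925 mm from the base axis. Payload 12.5 kg.
Tool frame: the origin (TCP) lies between the finger pads; the fingertips stand 11 mm ahead of it and the grasp point (between the pads) lies 8 mm behind it; z points along the fingers, y is the direction in which the jaws open and shut (so a half turn about z gives the same grasp; the last joint's range is limited). The gripper opens to 95 mm and grips with 3 to 60 N. Pads are 20 mm wide; open, the fingers measure 119 mm over their backs; the gripper's body (75 mm by 180 mm) begins 59 mm behind the grasp point.
Start: joints at [1.029, 0.491, 1.559, -0, 1.092, -0.106], TCP at [263.821, 566.608, 225.661] pointing down, gripper open.
Joint ranges: [-3.1, 3.1], [-0.84, 2.19], [0.05, 2.79], [-1.13, 4.28], [0.06, 2.93], [-2.69, 2.69]. Speed limits (rad/s): [2.22, 2.22, 2.79, 3.14, 3.14, 3.14].

### API

Orientations are given as a rotation vector (axis times angle).
In Python, from bench import * gives the robot as it stands.
- The arm moves only by the shell command python3 -m crank 'ROWS'. ROWS is JSON, a list that holds one entry, the list of rows, each a list of 7 numbers: the shift along the tool's x, y, z in cm, then the turn, a rotation vector about the tool's x, y, z in degrees, then the opening in per cent of the stroke, from 0 (shut) to 100 (fully open). In form: [[[tx, ty, tz, wx, wy, wz, gripper], ...]]. A call has 1 to 12 rows; each row is the pose to reach, as a shift and turn from the pose measured when the call began, along the tool's axes at that moment; what a row does not reach only later rows make up. A row lasts 1/12 s, in which the tool goes at most 41.7 mm and 7.16 degrees, less where a joint would pass 70% of its speed; a pose out of reach is approached as far as the arm can. A call with a gripper value outside its range is refused whole. The fingers move at their own pace and stop on an object; the grip force is fixed at half the most. Time passes only in rows, so rows that repeat a pose let the fingers close. It gives the time, the measured TCP pose, the force and the opening at its end, in the units of the state.
- state(): the state, without advancing time (a new reading comes with each control period).
- capture(name): name is "scene" or "top"; returns (picture, depth): 384x512x3 uint8, red, green, blue; 384x512 float32, mm along the optical axis (not along the pixel's ray), 0 where there is no reading.
- camera_info(name): a dict with "K" (3x3 intrinsics, pixels), "R" (3x3) and "t" (3): a world point X has camera coordinates R X + t. Camera axes: x right, y down, z forward; pixel columns grow to the right and rows downward; lengths in mm; the calibration is good to about 2 mm. A picture is of the moment at which its call begins. camera_info takes no time and is no camera call.
- job_done(): hands the job in, once; it reports no verdict.
The state is a dict: "t": time; "q": joint angles; "qvel": joint speeds; "tau": joint torques, N m; "ee_pos": TCP position; "ee_rot": TCP orientation; "contact_force": force on the tool from outside, world axes, zero at the start; "torque": the same for the moment, N m; "grip_width": finger opening in mm.
Only numpy, scipy, OpenCV 4.12 (cv2) and the standard library are available. Lean on these libraries where they do the work, as an engineer would, in place of code of your own. Each camera call takes 0.05 s, during which the arm holds its last target.

## Working session

There is one attempt and no reset: what is moved stays moved. The work goes in short steps, Python scripts to look and compute and a shell command to move; the robot and the scene stay as the last step left them, time stands still between calls to the robot, and variables do not carry over. Pictures are saved under pics/ and viewed, and the job is handed in when it is done.

```bash
mkdir -p pics; ls; python3 - <<'E'
from bench import *
import cv2,numpy as np
for n in("scene","top"):
    p,d=capture(n); np.savez(f"{n}0.npz",p=p,d=d); cv2.imwrite(f"pics/{n}0.png",cv2.resize(p[:,:,::-1],(800,600),interpolation=cv2.INTER_CUBIC))
    c=camera_info(n); print(n,np.round(c["K"],1).tolist(),(-np.array(c["R"]).T@c["t"]).round(),np.array(c["R"]).round(3).tolist())
print(state())
E
```

```text
pics
scene [[402.7, 0.0, 260.1], [0.0, 402.7, 189.6], [0.0, 0.0, 1.0]] [1257.  572.  867.] [[-0.609, 0.793, 0.017], [0.503, 0.403, -0.764], [-0.613, -0.457, -0.644]]
top [[445.2, 0.0, 256.4], [0.0, 445.2, 195.7], [0.0, 0.0, 1.0]] [ 240.   -9. 1717.] [[0.003, -1.0, 0.006], [-0.99, -0.004, -0.142], [0.142, -0.005, -0.99]]
{'t': 0.1, 'q': array([ 1.02941322e+00,  4.91477957e-01,  1.55936606e+00,  9.42585073e-06,
        1.09172097e+00, -1.05594973e-01]), 'qvel': array([ 0.00158079, -0.00153255, -0.00149582, -0.00028855,  0.00141426,
       -0.00029399]), 'tau': array([ 2.56196035e-03, -6.13625407e+01, -2.58603680e+01,  6.93785353e-02,
        4.69889492e-02, -5.98991687e-05]), 'ee_pos': array([263.69966762, 566.42653887, 225.14116368]), 'ee_rot': array([-6.79068603e-01, -3.06699795e+00,  1.44379079e-03]), 'contact_force': array([-0.14428039,  0.12500316, -0.55591823]), 'torque': array([ 0.00513674,  0.03374177, -0.03070055]), 'grip_width': 94.98908616104272}
```

View pics/scene0.png

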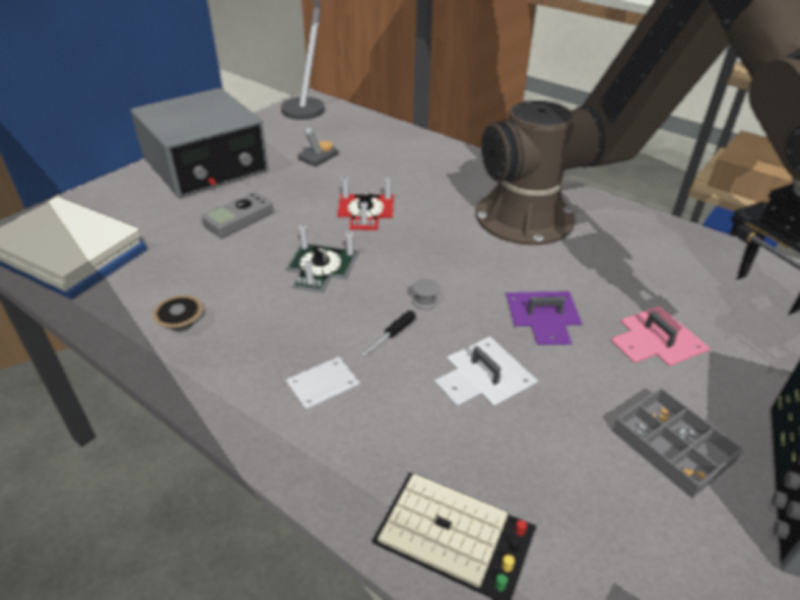

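View pics/top0.png

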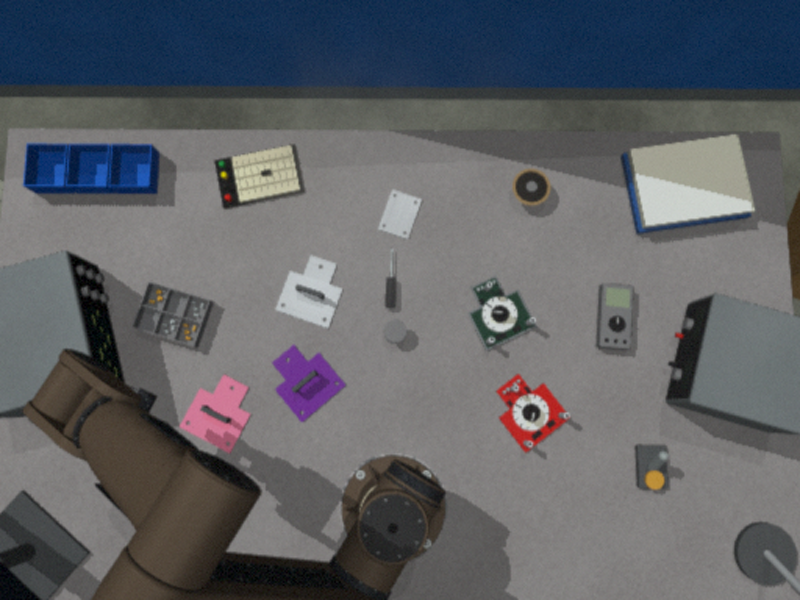

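The top view (800x600) shows two units: a green-board one at (500,313) and a red one at (532,412). The task says red is not meant, so I take the green one. There are three T-shaped plates with handles: grey aluminium at (312,293), purple at (310,382) and pink at (215,413). I take the aluminium one, because pink and purple are excluded. The plain panel at (400,213) has no handle. Next I'll confirm both in enlarged crops.

```bash
python3 - <<'E'
import cv2,numpy as np
p=np.load("top0.npz")["p"]; s=np.load("scene0.npz")["p"]
def c(im,x,y,w,h): return cv2.resize(im[y:y+h,x:x+w,::-1],(400,300),interpolation=cv2.INTER_CUBIC)
a=np.vstack([np.hstack([c(p,290,172,64,48),c(s,174,138,64,48)]),np.hstack([c(p,168,160,64,48),c(s,272,208,80,60)])])
cv2.imwrite("pics/crop0.png",a)
E
```

```text
(no output)
```

View pics/crop0.png

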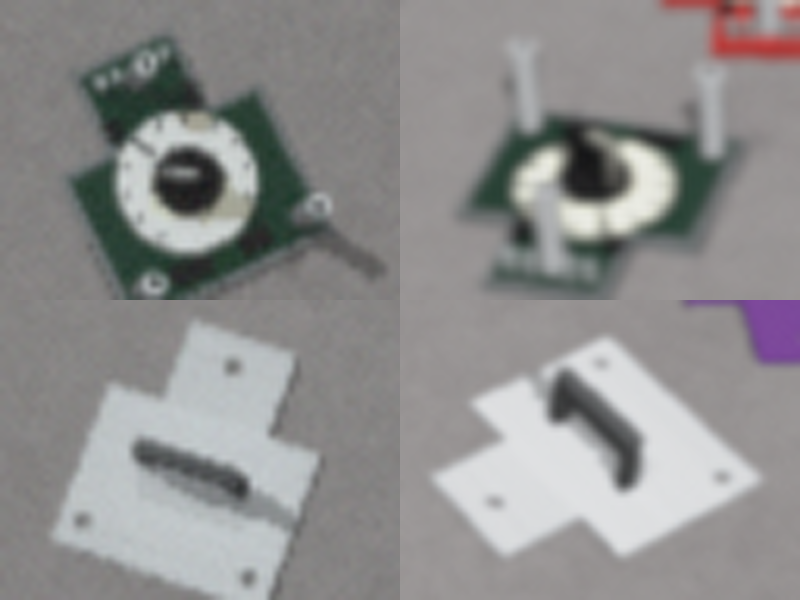

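The crops confirm both picks: a green-board unit with posts, white scale and black knob, and a grey aluminium T plate with a handle. Now the poses from posts, holes and scale in both views.

```bash
cat > h.py <<'E'
import numpy as np,cv2
from bench import *
from scipy.optimize import least_squares
def proj(n,X):
    c=camera_info(n); Y=np.atleast_2d(X)@np.array(c["R"]).T+c["t"]; u=Y@np.array(c["K"]).T; return u[:,:2]/u[:,2:]
def ray(n,uv,z):
    c=camera_info(n); R=np.array(c["R"]); o=-R.T@c["t"]; d=R.T@np.linalg.inv(c["K"])@np.array([uv[0],uv[1],1]); return o+d*(z-o[2])/d[2]
def place(pose,P):
    x,y,a=pose; c,s=np.cos(a),np.sin(a); P=np.asarray(P,float); return np.c_[x+c*P[:,0]-s*P[:,1],y+s*P[:,0]+c*P[:,1],P[:,2]]
def fit(obs,x0):
    f=lambda p:np.concatenate([(proj(n,place(p,P))-uv).ravel() for n,P,uv in obs])
    r=least_squares(f,x0,loss="soft_l1",x_scale=[100,100,1]); return r.x,f(r.x).reshape(-1,2)
UP=[[-62,55,62],[-62,-55,62],[60,0,62]]
CH=[[-51,55,4],[-51,-55,4],[71,0,4]]  # relative to cover_grip xy
E
python3 - <<'E'
from h import *
t=np.load("top0.npz")["p"]; s=np.load("scene0.npz")["p"]
ut=np.array([[314.3,217.3],[340.9,204.8],[313.2,181.9]])-.42
us=np.array([[223.9,149.5],[193.5,145.2],[197.5,168.7]])-.42
ct=np.array([[181.1,195.2],[207.7,204.5],[205.3,170.7]])-.42
cs=np.array([[336.4,243.4],[312,220.4],[291,248]])-.4
def cen(im,pts,r,sign):
    g=im.mean(2); o=[]
    for u,v in pts:
        x,y=int(round(u)),int(round(v)); w=g[y-r:y+r+1,x-r:x+r+1]; w=sign*(w-np.median(w)); w=np.clip(w-0.3*w.max(),0,None)
        yy,xx=np.mgrid[y-r:y+r+1,x-r:x+r+1]; o.append([(w*xx).sum()/w.sum(),(w*yy).sum()/w.sum()])
    return np.array(o)
ct2=cen(t,ct,2,-1); cs2=cen(s,cs,2,-1); print(ct-ct2,cs-cs2)
# scale disc: white pixels
for nm,A,B,P,x0 in(("unit",ut,us,UP,[480,-200,.4]),("cover",ct2,cs2,CH,[500,200,-.2])):
    for o in([("top",P,A)],[("scene",P,B)],[("top",P,A),("scene",P,B)]):
        p,r=fit(o,x0); print(nm,[k[0] for k in o],p.round(3),r.round(2).tolist())
# knob bar / ellipse centre
m=(t.min(2)>165).astype(np.uint8); m[:172]=0;m[225:]=0;m[:,:300]=0;m[:,345:]=0
k,_=cv2.findContours(m,cv2.RETR_EXTERNAL,cv2.CHAIN_APPROX_NONE); k=max(k,key=cv2.contourArea); e=cv2.fitEllipse(cv2.convexHull(k)); print(e, ray("top",e[0],10))
E
```

```text
[[ 0.0962176  -0.00958173]
 [ 0.00194904  0.05988377]
 [ 0.18912863  0.02158598]] [[ 0.04307488  0.04638834]
 [-0.22718894 -0.30184332]
 [ 0.03785311 -0.38022599]]
unit ['top'] [ 4.79432e+02 -2.56525e+02  4.42000e-01] [[0.13, -0.06], [-0.16, 0.04], [0.03, 0.02]]
unit ['scene'] [ 4.78101e+02 -2.55895e+02  4.53000e-01] [[-0.26, 0.2], [0.18, 0.53], [0.07, -0.67]]
unit ['top', 'scene'] [ 4.78826e+02 -2.56058e+02  4.47000e-01] [[0.12, 0.14], [-0.24, 0.09], [-0.17, 0.22], [-0.36, 0.34], [0.12, 0.57], [-0.21, -0.6]]
cover ['top'] [ 5.19713e+02  2.07429e+02 -3.30000e-01] [[0.03, 0.02], [-0.03, -0.0], [0.0, -0.02]]
cover ['scene'] [ 5.18916e+02  2.07664e+02 -3.33000e-01] [[-0.05, -0.0], [0.01, 0.02], [0.04, -0.01]]
cover ['top', 'scene'] [ 5.19285e+02  2.07618e+02 -3.32000e-01] [[-0.04, 0.1], [-0.11, 0.12], [-0.02, 0.1], [-0.12, 0.04], [-0.1, 0.07], [-0.03, 0.08]]
((319.3756103515625, 200.57369995117188), (20.95452308654785, 21.696443557739258), 132.10369873046875) [ 468.07119373 -262.13816444   10.        ]
```

```bash
python3 - <<'E'
from h import *
t=np.load("top0.npz")["p"]; s=np.load("scene0.npz")["p"]
def c(im,x,y,w,h): return cv2.resize(im[y:y+h,x:x+w,::-1],(400,400),interpolation=cv2.INTER_CUBIC)
cv2.imwrite("pics/knob0.png",np.hstack([c(t,307,188,25,25),c(s,190,145,32,32)]))
U=[479,-256.3,.444]
for z in(18,46.5): print(z,proj("top",place(U,[[-12,0,z]])),proj("scene",place(U,[[-12,0,z]])))
g=t.mean(2).astype(int); print(g[193:208,311:328])
E
```

```text
18 [[319.50091961 200.27573978]] [[204.50056711 165.6498162 ]]
46.5 [[320.60050177 199.28014964]] [[203.91131483 159.03669184]]
[[120 178 203 197 191 203 205 204 202 196 195 190 195 192 201 198 168]
 [118 157 194 200 204 205 201 198 198 197 198 200 202 206 205 200 159]
 [174 138 144 173 202 192 152 145 123 124 137 173 196 201 207 200 189]
 [202 180 151 147 185 143  88  75  57  52  70 103 138 172 199 205 204]
 [206 202 191 172 142  86  53  45  44  34  45  51  71 123 193 206 205]
 [201 202 198 162  92  74  74  75  65  58  49  39  41  71 142 197 207]
 [203 205 196 154  86 100 109 130 133 126  95  45  39  47  94 171 204]
 [205 205 195 129  68  66  76  89  91  91  70  45  39  41  74 147 201]
 [203 205 194 117  52  37  39  47  47  44  40  30  31  41  80 156 198]
 [206 206 191 121  60  37  34  34  31  32  32  29  37  46  89 154 177]
 [203 206 200 172 106  49  38  39  29  35  34  39  40  60 119 157 163]
 [206 207 204 190 142  77  46  37  39  36  33  42  51  97 148 158 158]
 [206 200 204 200 185 161  90  58  48  47  56  80  93 137 155 160 159]
 [190 168 202 205 203 195 170 131 110 108 115 129 140 160 163 162 163]
 [162 168 199 205 206 206 199 190 185 184 180 167 184 192 191 191 192]]
```

View pics/knob0.png

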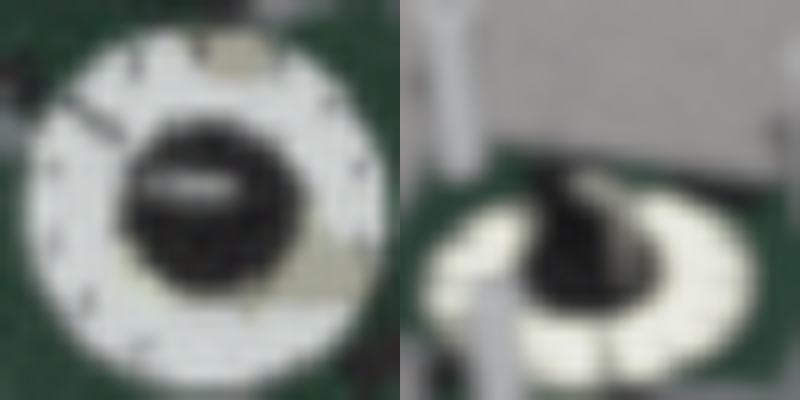

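The green unit is at about (479, -256, yaw 0.444). The pointer at crop (150–240,185) points image-left, about 1.5 rad in world. The long mark at crop (95,118) is at 0.894 rad in world, so the knob needs about 0.6 rad clockwise.

```bash
cat >> h.py <<'E'
from scipy.spatial.transform import Rotation as Ro
def Rt(al): c,s=np.cos(al),np.sin(al); return np.array([[c,s,0],[s,-c,0],[0,0,-1.]])
def go(x,y,z,al):
    s=state(); R0=Ro.from_rotvec(s["ee_rot"]).as_matrix()
    d=R0.T@(np.array([x,y,z])-s["ee_pos"])/10; w=Ro.from_matrix(R0.T@Rt(al)).as_rotvec(degrees=True)
    print("tcp",s["ee_pos"].round(1),"al",round(np.arctan2(R0[1,0],R0[0,0]),4),"t",round(s["t"],2),"F",s["contact_force"].round(1),"gw",round(s["grip_width"],1)); print("row",d.round(2),w.round(2))
E
python3 - <<'E'
from h import *
t=np.load("top0.npz")["p"].mean(2)
# pointer line direction: weighted line on knob top
v,u=np.mgrid[196:203,314:323]; w=np.clip(t[196:203,314:323]-60,0,None)*(abs(v-199)<=1.6)
P=np.c_[u.ravel(),v.ravel()]; w=w.ravel(); c=(P*w[:,None]).sum(0)/w.sum(); C=((P-c)*w[:,None]).T@(P-c); e=np.linalg.eigh(C)[1][:,1]; e*=-np.sign(e[0])
a=ray("top",c,46.5);b=ray("top",c+3*e,46.5); print(c,e,np.arctan2(*(b-a)[[1,0]]),a)
q=np.array(a)-[468.2,-261.4,46.5]; print(np.arctan2(q[1],q[0]))
go(500,150,200,1.9)
E
```

```text
[316.7844998  199.02491103] [-0.99679906 -0.07994764] 1.4940334972040026 [ 469.08070771 -246.99966716   46.5       ]
1.509713565123399
tcp [263.7 566.4 225.1] al 2.7058 t 0.1 F [-0.1  0.1 -0.6] gw 95.0
row [-39.   -27.77   2.54] [-5.000e-02  2.000e-02  4.617e+01]
```

```bash
python3 -m crank '[[[-39,-27.8,2.5,0,0,46,60],[-39,-27.8,2.5,0,0,46,60],[-39,-27.8,2.5,0,0,46,60],[-39,-27.8,2.5,0,0,46,60],[-39,-27.8,2.5,0,0,46,60],[-39,-27.8,2.5,0,0,46,60],[-39,-27.8,2.5,0,0,46,60],[-39,-27.8,2.5,0,0,46,60],[-39,-27.8,2.5,0,0,46,60],[-39,-27.8,2.5,0,0,46,60],[-39,-27.8,2.5,0,0,46,60],[-39,-27.8,2.5,0,0,46,60]]]'; python3 -c "
from h import *
go(468.2,-261.4,150,1.5)"
```

```text
t: 1.1
ee_pos: [501.4, 146.3, 200.0]
ee_rot: [1.826, 2.556, -0.002]
contact_force: [0.8, -1.0, 0.2]
grip_width: 56.8
tcp [501.4 146.3 200. ] al 1.9009 t 1.1 F [ 0.8 -1.   0.2] gw 56.8
row [-37.49 -16.35   5.05] [-0.04  0.07 22.97]
```

```bash
python3 -m crank '[[[-37.5,-16.35,5,0,0,23,60],[-37.5,-16.35,5,0,0,23,60],[-37.5,-16.35,5,0,0,23,60],[-37.5,-16.35,5,0,0,23,60],[-37.5,-16.35,5,0,0,23,60],[-37.5,-16.35,5,0,0,23,60],[-37.5,-16.35,5,0,0,23,60],[-37.5,-16.35,5,0,0,23,60],[-37.5,-16.35,5,0,0,23,60],[-37.5,-16.35,5,0,0,23,60],[-37.5,-16.35,5,0,0,23,60],[-37.5,-16.35,5,0,0,23,60]]]'; python3 -c "
from h import *
go(468.2,-261.4,33,1.5)
p,d=capture('scene');cv2.imwrite('pics/s1.png',cv2.resize(p[90:210,150:310,::-1],(800,600),interpolation=cv2.INTER_CUBIC))"
```

```text
t: 2.1
ee_pos: [467.5, -263.1, 149.8]
ee_rot: [-2.302, -2.136, 0.002]
contact_force: [0.1, 0.9, 0.4]
grip_width: 56.9
tcp [ 467.5 -263.1  149.8] al 1.4961 t 2.1 F [0.1 0.9 0.4] gw 56.9
row [ 0.18  0.07 11.68] [-0.08  0.04 -0.23]
```

View pics/s1.png

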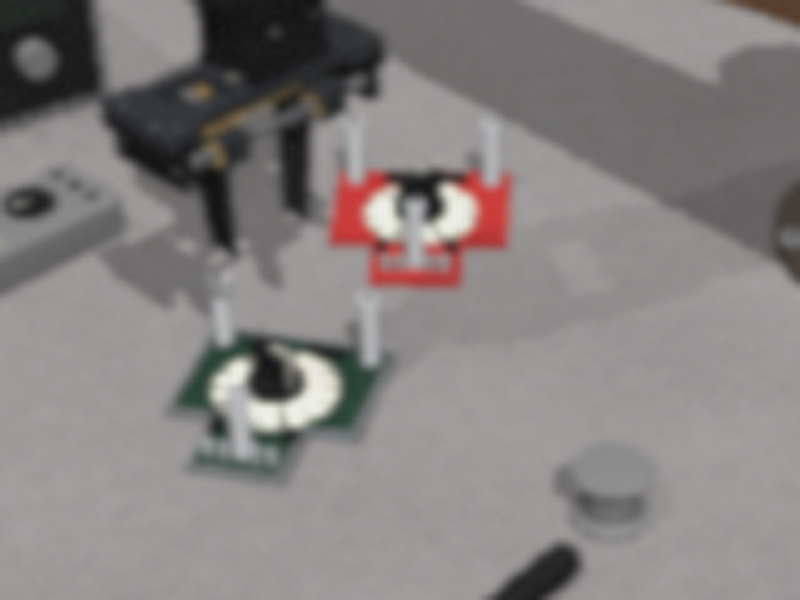

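The gripper is open at crop (250,200), above the knob at (275,370). Descending.

```bash
python3 -m crank '[[[0.18,0.07,3,0,0,0,60],[0.18,0.07,6,0,0,0,60],[0.18,0.07,8.5,0,0,0,60],[0.18,0.07,10,0,0,0,60],[0.18,0.07,11,0,0,0,60],[0.18,0.07,11.6,0,0,0,60],[0.18,0.07,11.6,0,0,0,60]]]'; python3 -c "
from h import *
go(468.2,-261.4,33,1.5)
print(proj('scene',[468,-263,139]))
p,d=capture('scene');cv2.imwrite('pics/s2.png',cv2.resize(p[120:192,160:256,::-1],(800,600),interpolation=cv2.INTER_CUBIC))"
```

```text
t: 2.73
ee_pos: [468.5, -259.1, 33.6]
ee_rot: [-2.299, -2.139, 0.003]
contact_force: [0.2, 0.9, -0.6]
grip_width: 57.0
tcp [ 468.5 -259.1   33.6] al 1.4989 t 2.73 F [ 0.2  0.9 -0.6] gw 57.0
row [-0.23 -0.01  0.06] [-0.14 -0.   -0.06]
[[201.58238491 136.13692117]]
```

View pics/s2.png

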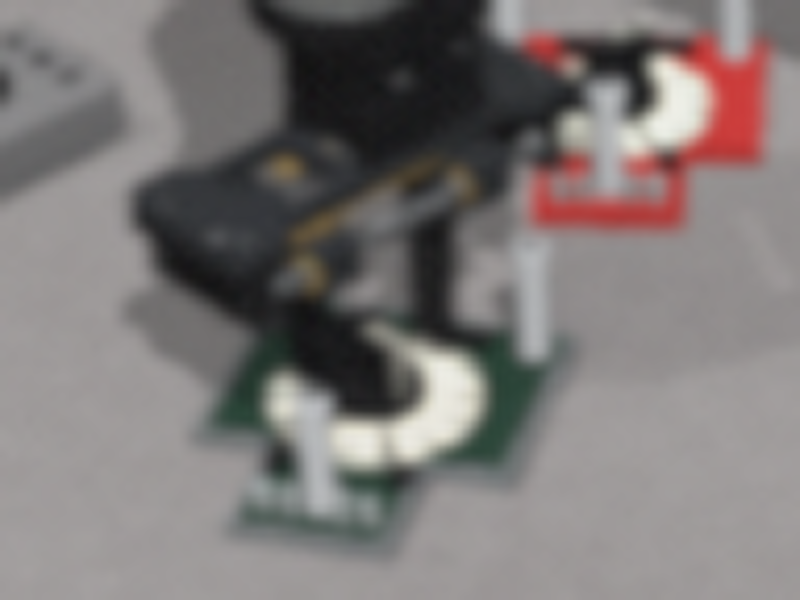

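The jaws straddle the grip bar at (350,370) and clear the posts. Closing now.

```bash
python3 -m crank '[[[-0.23,0,0.06,0,0,0,60],[-0.23,0,0.06,0,0,0,0],[-0.23,0,0.06,0,0,0,0],[-0.23,0,0.06,0,0,0,0],[-0.23,0,0.06,0,0,0,0],[-0.23,0,0.06,0,0,0,0],[-0.23,0,0.06,0,0,0,0],[-0.23,0,0.06,0,0,0,0],[-0.23,0,0.06,0,0,0,0],[-0.23,0,0.06,0,0,0,0],[-0.23,0,0.06,0,0,0,0]]]'; python3 -c "
from h import *
print(state()['torque'])
go(468.2,-261.4,33,.894)"
```

```text
t: 3.7
ee_pos: [468.2, -261.8, 33.7]
ee_rot: [-2.299, -2.139, 0.003]
contact_force: [-3.9, -1.1, 2.2]
grip_width: 11.7
[-0.48665563  0.75055943  0.08759758]
tcp [ 468.2 -261.8   33.7] al 1.4987 t 3.7 F [-3.9 -1.1  2.2] gw 11.7
row [ 0.04 -0.    0.07] [-0.11  0.06 34.65]
```

```bash
python3 -m crank '[[[0.03,0,0,0,0,5,0],[0.03,0,0,0,0,10,0],[0.03,0,0,0,0,15,0],[0.03,0,0,0,0,20,0],[0.03,0,0,0,0,25,0],[0.03,0,0,0,0,29,0],[0.03,0,0,0,0,32,0],[0.03,0,0,0,0,34,0],[0.03,0,0,0,0,34.6,0],[0.03,0,0,0,0,34.6,0],[0.03,0,0,0,0,34.6,0]]]'; python3 -c "
from h import *
print(state()['torque'])
go(468.2,-261.4,33,.894)"
```

```text
t: 4.62
ee_pos: [468.0, -261.7, 33.7]
ee_rot: [-2.831, -1.36, 0.003]
contact_force: [-3.0, -3.9, 1.6]
grip_width: 12.0
[-0.74212183  0.85204066 -0.01226385]
tcp [ 468.  -261.7   33.7] al 0.8954 t 4.62 F [-3.  -3.9  1.6] gw 12.0
row [ 0.03 -0.01  0.07] [-0.09  0.1   0.08]
```

Now release, rise, and move toward the cover so the top camera can see the knob.

```bash
python3 -m crank '[[[0,0,0,0,0,34.6,30],[0,0,0,0,0,0,50],[0,0,0,0,0,0,50],[0,0,0,0,0,0,60],[0,0,0,0,0,0,60],[0,0,0,0,0,0,60]]]' --help >/dev/null 2>&1; python3 -c "
from h import *
go(468.2,-261.4,150,.894)"
```

```text
tcp [ 468.  -261.7   33.7] al 0.8954 t 4.62 F [-3.  -3.9  1.6] gw 12.0
row [ 1.000e-02 -2.000e-02 -1.163e+01] [-0.09  0.1   0.08]
```

That command had a stray 34.6° turn in its first row. The clock is still at 4.62, so it didn't run. Here is the correct release.

```bash
python3 -m crank '[[[0,0,0,0,0,0,50],[0,0,0,0,0,0,50],[0,0,0,0,0,0,60],[0,0,0,0,0,0,60],[0,0,0,0,0,0,60],[0,0,-2,0,0,0,60],[0,0,-5,0,0,0,60],[0,0,-9,0,0,0,60],[0,0,-13,0,0,0,60]]]'; python3 -c "
from h import *
# cover bar along y: jaws along cover x; tool x along cover y (alpha=-0.331+pi/2=1.24)
go(519.4,207.5,160,1.24)"
```

```text
t: 5.37
ee_pos: [467.9, -261.3, 164.8]
ee_rot: [-2.83, -1.359, 0.005]
contact_force: [0.5, -0.2, 0.4]
grip_width: 56.6
tcp [ 467.9 -261.3  164.8] al 0.8955 t 5.37 F [ 0.5 -0.2  0.4] gw 56.6
row [ 39.81 -25.28   0.49] [ -0.21   0.07 -19.74]
```

```bash
python3 -m crank '[[[39.8,-25.3,0.5,0,0,-19.7,60],[39.8,-25.3,0.5,0,0,-19.7,60],[39.8,-25.3,0.5,0,0,-19.7,60],[39.8,-25.3,0.5,0,0,-19.7,60],[39.8,-25.3,0.5,0,0,-19.7,60],[39.8,-25.3,0.5,0,0,-19.7,60],[39.8,-25.3,0.5,0,0,-19.7,60],[39.8,-25.3,0.5,0,0,-19.7,60],[39.8,-25.3,0.5,0,0,-19.7,60],[39.8,-25.3,0.5,0,0,-19.7,60],[39.8,-25.3,0.5,0,0,-19.7,60],[39.8,-25.3,0.5,0,0,-19.7,60]]]'; python3 - <<'E'
from h import *
go(519.4,207.5,160,1.24)
t,_=capture("top"); np.savez("top1.npz",p=t)
s,_=capture("scene"); np.savez("scene1.npz",p=s)
def c(im,x,y,w,h): return cv2.resize(im[y:y+h,x:x+w,::-1],(400,400),interpolation=cv2.INTER_CUBIC)
cv2.imwrite("pics/knob1.png",np.hstack([c(t,307,188,25,25),c(s,190,145,32,32)]))
g=t.mean(2).astype(int); print(g[193:206,311:328])
E
```

```text
t: 6.37
ee_pos: [519.2, 212.1, 159.9]
ee_rot: [-2.552, -1.827, 0.002]
contact_force: [0.8, -0.2, 0.0]
grip_width: 57.3
tcp [519.2 212.1 159.9] al 1.2424 t 6.37 F [ 0.8 -0.2  0. ] gw 57.3
row [-0.43  0.17 -0.01] [-0.19 -0.03  0.13]
[[130 195 218 220 212 220 223 220 218 213 209 212 210 213 221 217 183]
 [130 174 214 220 221 220 221 219 216 215 217 219 222 221 221 217 174]
 [189 152 156 193 218 211 169 159 139 135 146 171 213 223 222 220 209]
 [218 198 165 157 205 159 118 102  72  62  75 100 157 214 221 223 221]
 [223 219 209 190 155  98  90 139 113  72  50  53  91 155 210 222 222]
 [219 222 215 175  95  49  59 102 127 133  68  41  51  89 162 219 222]
 [220 223 213 143  64  41  44  57  88 115  98  51  46  59 127 213 223]
 [223 221 210 134  56  37  41  37  52  70  72  48  46  49 102 191 220]
 [221 222 212 137  58  43  39  42  35  40  42  42  43  47  94 178 220]
 [220 222 216 154  69  43  38  37  44  39  37  40  46  54  96 178 218]
 [220 222 218 194 104  50  46  40  42  36  37  39  45  71 130 182 218]
 [221 222 222 215 181  86  47  41  47  41  42  44  61 105 160 176 196]
 [221 221 223 222 210 153  94  60  53  55  55  73 119 156 171 176 179]]
```

View pics/knob1.png

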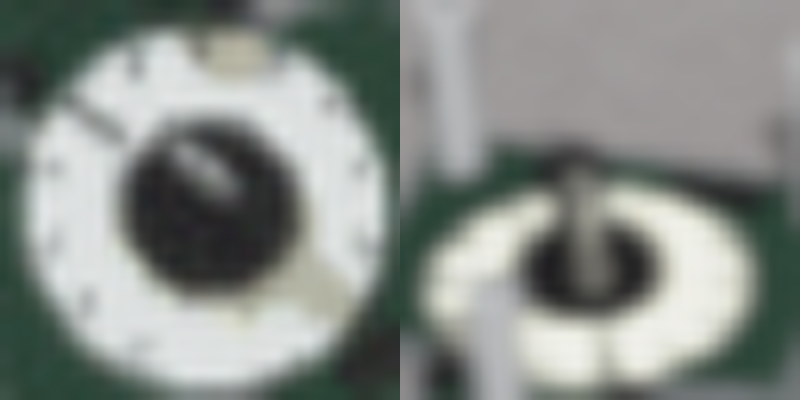

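The pointer at (175–240,150–195) now runs parallel to the long mark at (65–125,90–140). Measuring both angles next.

```bash
python3 - <<'E'
from h import *
for f in("top1.npz",):
    t=np.load(f)["p"].astype(float).mean(2)
    K=4; T=cv2.resize(t,None,fx=K,fy=K,interpolation=cv2.INTER_CUBIC); v,u=np.mgrid[:T.shape[0],:T.shape[1]]; u=(u+.5)/K-.5; v=(v+.5)/K-.5
    def line(mask,w,z):
        w=np.where(mask,np.clip(w,0,None),0).ravel(); P=np.c_[u.ravel(),v.ravel()]; c=(P*w[:,None]).sum(0)/w.sum(); C=((P-c)*w[:,None]).T@(P-c); e=np.linalg.eigh(C)[1][:,1]; e*=-np.sign(e[0])
        a=ray("top",c,z);b=ray("top",c+3*e,z); print("uv",c.round(2),"ang",np.arctan2(*(b-a)[[1,0]]).round(3),"xy",a.round(1)); return a
    p=line((np.hypot(u-319.2,v-198.4)<4.2),T-70,46.5)
    m=line((np.hypot(u-312.7,v-195.0)<3),190-T,11)
    for U in([479,-256.3,.444],):
        k=place(U,[[-12,0,0]])[0]
        for q in(p,m): d=q-k; print("about axis",np.arctan2(d[1],d[0]).round(3), np.hypot(d[0],d[1]).round(1))
# ellipse of skirt
    M=(T<110)&(np.hypot(u-319.5,v-200.4)<7); k,_=cv2.findContours(M.astype(np.uint8),0,1); k=max(k,key=cv2.contourArea); e=cv2.fitEllipse(cv2.convexHull(k)); c=(np.array(e[0])+.5)/K-.5; print(c,ray("top",c,18))
E
```

```text
uv [318.78 196.26] ang 1.317 xy [ 479.7 -254.7   46.5]
uv [311.75 194.35] ang 0.824 xy [ 492.1 -232.8   11. ]
about axis 0.527 13.3
about axis 0.874 37.3
[319.71743774 200.65342712] [ 466.69912547 -262.26451705   18.        ]
```

```bash
python3 - <<'E'
from h import *
t=np.load("top1.npz")["p"].astype(float).mean(2)
K=4; T=cv2.resize(t,None,fx=K,fy=K,interpolation=cv2.INTER_CUBIC); v,u=np.mgrid[:T.shape[0],:T.shape[1]]; u=(u+.5)/K-.5; v=(v+.5)/K-.5
P=np.c_[u.ravel(),v.ravel()]
def it(c,th,L,W,sg,base,z):
    c=np.array(c,float)
    c0=c.copy()
    e=np.array([np.cos(th),np.sin(th)])
    for i in range(15):
        n=np.array([-e[1],e[0]]); d=P-c0; w=(abs(d@e)<L)*(abs((P-c)@n)<W)*np.clip(sg*(T.ravel()-base),0,None)
        c=(P*w[:,None]).sum(0)/w.sum(); C=((P-c)*w[:,None]).T@(P-c); e=np.linalg.eigh(C)[1][:,1]; e*=-np.sign(e[0])
    a=ray("top",c,z);b=ray("top",c+3*e,z); print("uv",c.round(2),"ang",np.arctan2(*(b-a)[[1,0]]).round(3)); k=np.array([468.2,-261.4]); d=(a[:2]-k); print("  axis ang",np.arctan2(d[1],d[0]).round(3))
for W in(1.2,1.6,2): it((319.3,198.4),np.arctan2(-3,-3.5),2.0,W,1,60,46.5)
for W in(1.2,1.6,2): it((313,195.2),np.arctan2(-3,-3.5),2,W,-1,205,11)
E
```

```text
uv [319.33 198.05] ang 0.873
  axis ang 0.787
uv [319.33 198.05] ang 0.861
  axis ang 0.79
uv [319.33 198.03] ang 0.836
  axis ang 0.782
uv [312.74 195.28] ang 0.932
  axis ang 0.884
uv [312.74 195.27] ang 0.922
  axis ang 0.883
uv [312.74 195.27] ang 0.922
  axis ang 0.883
```

```bash
python3 - <<'E'
from h import *
s=np.load("scene1.npz")["p"].astype(float).mean(2)
for a in(.80,.85,.894,.94):
    pts=[[468.2+r*np.cos(a),-261.4+r*np.sin(a),z] for r,z in((3,46.5),(19,46.5),(19.2,35),(19.2,20),(38,11))]
    print(a,proj("scene",pts).round(2).tolist())
print(s[154:176,196:214].astype(int))
def cen(v,lo,hi,base,sg):
    x=np.arange(lo,hi+1); w=np.clip(sg*(s[v,lo:hi+1]-base),0,None); return round((w*x).sum()/w.sum(),2)
for v in range(158,168): print(v,cen(v,201,208,60,1))
for v in range(169,174): print(v,cen(v,203,209,200,-1))
E
```

```text
0.8 [[203.95, 159.55], [204.13, 162.28], [204.38, 165.01], [204.69, 168.49], [205.09, 173.85]]
0.85 [[203.99, 159.55], [204.41, 162.26], [204.66, 164.99], [204.96, 168.47], [205.65, 173.8]]
0.894 [[204.03, 159.55], [204.66, 162.23], [204.9, 164.96], [205.21, 168.44], [206.13, 173.75]]
0.94 [[204.07, 159.54], [204.91, 162.19], [205.16, 164.93], [205.46, 168.4], [206.64, 173.67]]
[[162 155 154 154 153 151 150 152 153 154 155 153 153 153 153 154 154 153]
 [158 143 140 142 143 140 137 138 142 147 151 154 154 154 154 153 153 153]
 [147 116 106 109 113 111 104 100 107 121 137 144 147 147 149 150 150 152]
 [137  94  71  73  73  70  65  65  72  84 101 114 120 125 129 134 136 139]
 [116  78  58  56  52  46  52  72  84  78  75  82  88  89  92  96 100 105]
 [ 82  62  58  62  64  61  66  92 111 108 104 117 116 102  87  76  67  64]
 [ 64  69  83 107 126 124 102 101 124 136 153 180 184 171 155 135 108  77]
 [ 97 123 142 168 191 182 137 107 133 151 171 201 215 218 218 209 182 148]
 [164 192 202 204 207 185 130 103 134 147 141 156 182 210 227 232 228 215]
 [213 228 225 205 171 133  89  84 120 128 10
[... 458 characters left out ...]
4 164 206 230 235 235]
 [180 185 184 189 193 180 160 149 143 137 139 165 197 222 231 235 235 232]
 [177 184 187 201 220 225 224 223 218 203 198 217 231 235 234 234 235 232]
 [173 184 186 200 222 232 235 236 233 217 204 222 234 236 231 226 225 219]
 [163 181 184 192 213 225 231 235 233 216 192 212 232 234 227 209 185 161]
 [153 179 182 181 192 208 220 229 228 206 175 188 215 219 201 166 130 101]
 [146 177 180 168 160 169 183 193 191 168 139 136 150 154 144 126 107  95]]
158 205.79
159 205.62
160 205.28
161 204.96
162 204.66
163 204.4
164 204.37
165 204.85
166 205.0
167 205.03
169 205.42
170 204.93
171 206.0
172 nan
173 206.0<stdin>:8: RuntimeWarning: invalid value encountered in scalar divide
```

The scene view agrees with 0.894 rad to within about 0.03. The pointer's front face is at column 204.9 against a predicted 204.9, and the mark is at 206.0 against 206.1. Now the cover.

```bash
python3 -m crank '[[[-0.43,0.17,3,-0.2,0,0.1,60],[-0.43,0.17,6,-0.2,0,0.1,60],[-0.43,0.17,9,-0.2,0,0.1,60],[-0.43,0.17,11,-0.2,0,0.1,60],[-0.43,0.17,12.4,-0.2,0,0.1,60],[-0.43,0.17,13,-0.2,0,0.1,60],[-0.43,0.17,13,-0.2,0,0.1,60],[-0.43,0.17,13,-0.2,0,0.1,60]]]'; python3 -c "
from h import *
go(519.4,207.5,30,1.24)
p,d=capture('scene');cv2.imwrite('pics/s3.png',cv2.resize(p[180:270,250:370,::-1],(800,600),interpolation=cv2.INTER_CUBIC))"
```

```text
t: 7.13
ee_pos: [518.9, 204.5, 30.2]
ee_rot: [-2.556, -1.826, 0.001]
contact_force: [-0.6, 0.7, 0.4]
grip_width: 57.2
tcp [518.9 204.5  30.2] al 1.2405 t 7.13 F [-0.6  0.7  0.4] gw 57.2
row [ 0.3  -0.05  0.02] [-0.01  0.02  0.03]
```

View pics/s3.png

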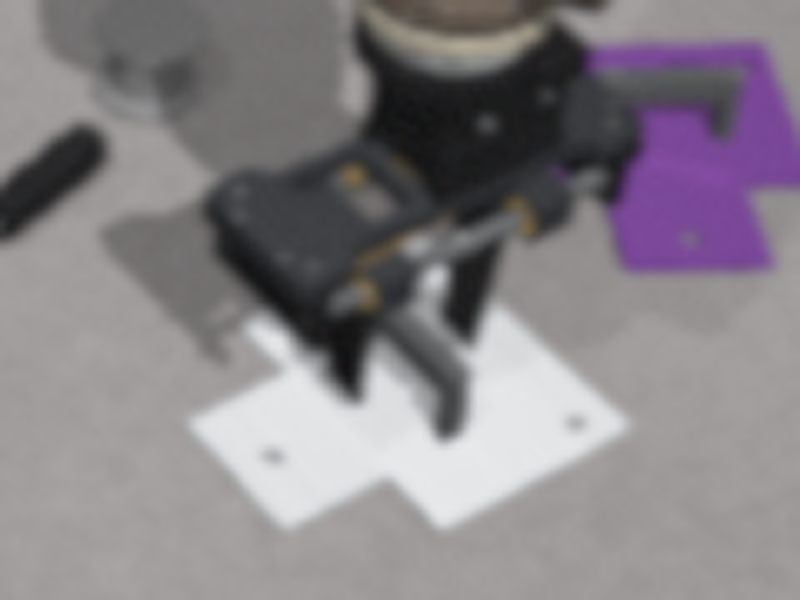

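The jaws straddle the aluminium cover's handle at (430,360). Gripping.

```bash
python3 -m crank '[[[0.3,-0.05,0,0,0,0,60],[0.3,-0.05,0,0,0,0,0],[0.3,-0.05,0,0,0,0,0],[0.3,-0.05,0,0,0,0,0],[0.3,-0.05,0,0,0,0,0],[0.3,-0.05,0,0,0,0,0],[0.3,-0.05,0,0,0,0,0],[0.3,-0.05,0,0,0,0,0],[0.3,-0.05,0,0,0,0,0],[0.3,-0.05,0,0,0,0,0],[0.3,-0.05,0,0,0,0,0]]]'; python3 -c "
from h import *
go(519.4,207.5,170,1.24)"
```

```text
t: 8.1
ee_pos: [519.6, 207.8, 30.5]
ee_rot: [2.556, 1.826, 0.001]
contact_force: [-0.5, -0.3, 1.1]
grip_width: 11.8
tcp [519.6 207.8  30.5] al 1.2407 t 8.1 F [-0.5 -0.3  1.1] gw 11.8
row [-3.000e-02 -1.000e-02 -1.395e+01] [ 0.03 -0.01  0.04]
```

```bash
python3 -m crank '[[[0,0,-1,0,0,0,0],[0,0,-3,0,0,0,0],[0,0,-6,0,0,0,0],[0,0,-9,0,0,0,0],[0,0,-12,0,0,0,0],[0,0,-13.5,0,0,0,0],[0,0,-13.9,0,0,0,0],[0,0,-13.9,0,0,0,0],[0,0,-13.9,0,0,0,0]]]'; python3 -c "
from h import *
U=[479,-256.3,.444]; g=place(U,[[-11,0,0]])[0]; print(g)
go(540,-20,170,1.63)
p,d=capture('scene');cv2.imwrite('pics/s4.png',cv2.resize(p[100:265,230:450,::-1],(800,600),interpolation=cv2.INTER_CUBIC))"
```

```text
t: 8.85
ee_pos: [519.1, 207.6, 168.9]
ee_rot: [-2.556, -1.826, 0.001]
contact_force: [-0.4, 0.2, -3.6]
grip_width: 11.7
[ 469.06655261 -261.0251056     0.        ]
tcp [519.1 207.6 168.9] al 1.2407 t 8.85 F [-0.4  0.2 -3.6] gw 11.7
row [-20.85   9.36  -0.11] [-3.000e-02  2.000e-02 -2.231e+01]
```

View pics/s4.png

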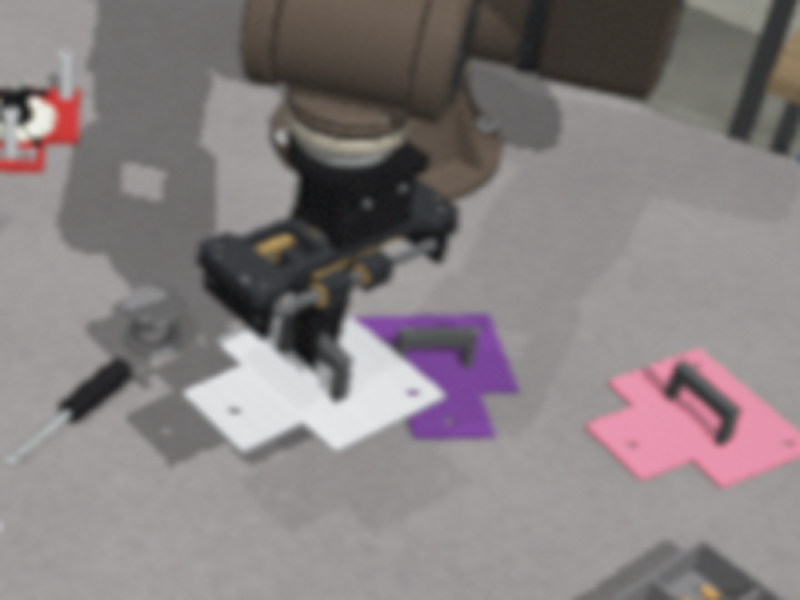

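The cover is lifted level in the grip and clear of everything at (310,390). Carrying it over in moderate steps.

```bash
python3 -c "
from h import *
go(494,-27,170,1.63)"; python3 -m crank '[[[-1,0.4,0,0,0,-1,0],[-3,1.3,0,0,0,-3,0],[-5,2.1,0,0,0,-5.5,0],[-7.5,3.2,0,0,0,-8,0],[-10,4.3,0,0,0,-10.5,0],[-12.5,5.4,0,0,0,-13,0],[-15,6.5,0,0,0,-15.5,0],[-17.5,7.5,0,0,0,-18,0],[-20,8.6,0,0,0,-20.5,0],[-22.5,9.7,0,0,0,-23,0],[-25,10.8,0,0,0,-25.5,0],[-27.5,11.8,0,0,0,-28,0]]]'; python3 -c "
from h import *
go(469.1,-261,170,2.0148)"
```

```text
tcp [518.9 207.6 168.3] al 1.2407 t 8.9 F [-0.5  0.1 -2.1] gw 11.7
row [-23.     5.24  -0.15] [ -0.08   0.04 -22.3 ]
t: 9.9
ee_pos: [540.9, -92.1, 166.9]
ee_rot: [-2.034, -2.39, 0.004]
contact_force: [-0.1, -0.1, -1.8]
grip_width: 12.2
tcp [540.9 -92.1 166.9] al 1.7314 t 9.9 F [-0.1 -0.1 -1.8] gw 12.2
row [-15.52  -9.79  -0.28] [ -0.22  -0.08 -16.24]
```

```bash
python3 -m crank '[[[-1.8,-1.1,0,-0.2,0,-2,0],[-3.8,-2.4,0,-0.2,0,-4,0],[-5.8,-3.7,0,-0.2,0,-6,0],[-7.8,-4.9,0,-0.2,0,-8,0],[-9.8,-6.2,0,-0.2,0,-10,0],[-11.8,-7.4,0,-0.2,0,-12,0],[-13.5,-8.5,0,-0.2,0,-14,0],[-14.8,-9.3,0,-0.2,0,-15.4,0],[-15.4,-9.7,0,-0.2,0,-16.2,0],[-15.5,-9.8,0,-0.2,0,-16.2,0],[-15.5,-9.8,0,-0.2,0,-16.2,0],[-15.5,-9.8,0,-0.2,0,-16.2,0]]]'; python3 -c "
from h import *
go(469.1,-261,135,2.0148)
for n in('scene','top'):
    p,d=capture(n);np.savez(n+'2.npz',p=p,d=d);x,y=(150,90) if n=='scene' else (262,158)
    cv2.imwrite(f'pics/{n}2.png',cv2.resize(p[y:y+90,x:x+120,::-1],(800,600),interpolation=cv2.INTER_CUBIC))"
```

```text
t: 10.9
ee_pos: [468.9, -260.2, 166.5]
ee_rot: [-1.678, -2.653, -0.001]
contact_force: [0.4, -0.0, -2.9]
grip_width: 12.0
tcp [ 468.9 -260.2  166.5] al 2.0137 t 10.9 F [ 0.4 -0.  -2.9] gw 12.0
row [-0.09 -0.01  3.15] [-0.04 -0.16 -0.06]
```

View pics/scene2.png

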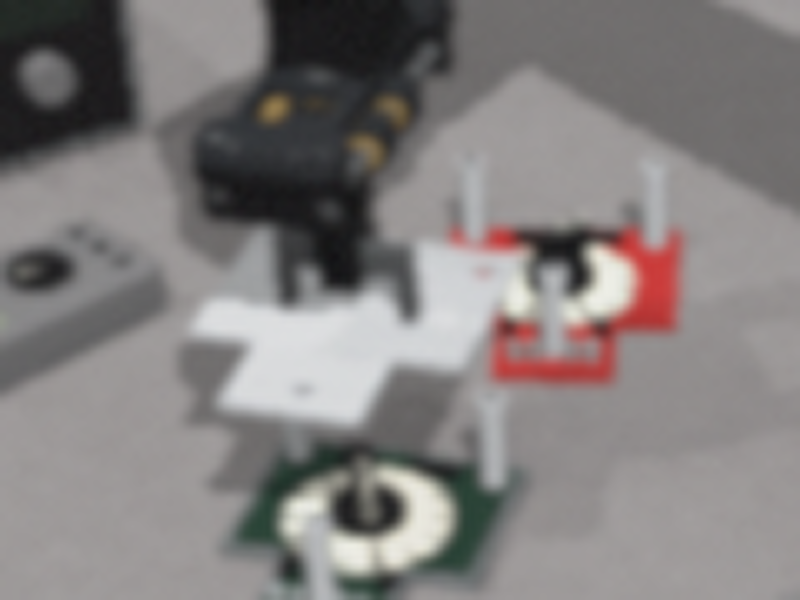

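View pics/top2.png

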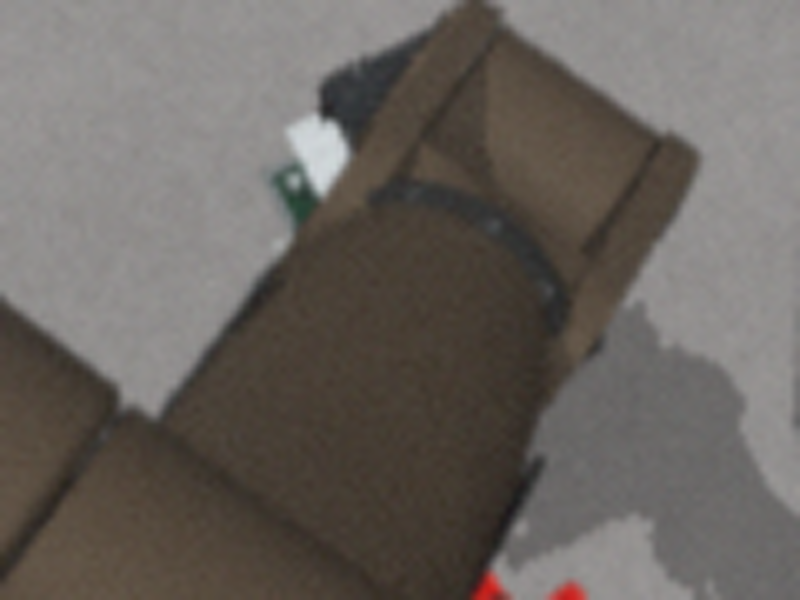

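The scene view shows the plate held over the unit, with hole_c at (302,388) and hole_a at (485,270). The top view is blocked by the arm. Checking level and pose in the scene view.

```bash
cat >> h.py <<'E'
def plate(n,f,pose,ztop):
    D=np.load(f); p,d=D["p"],D["d"]; c=camera_info(n); R=np.array(c["R"]); K=np.array(c["K"])
    uv=proj(n,place(pose,[[a,b,ztop] for a,b in((-66,67),(-66,-67),(33,-67),(33,-32),(88,-32),(88,32),(33,32),(33,67))])).astype(np.int32)
    m=np.zeros(d.shape,np.uint8); cv2.fillPoly(m,[uv],1); m=(m>0)&(p.min(2)>150)&(d>0)
    v,u=np.nonzero(m); X=np.linalg.inv(K)@np.vstack([u,v,np.ones(len(u))])*d[m]; W=(R.T@(X-np.array(c["t"])[:,None])).T
    k=np.abs(W[:,2]-ztop)<12; W=W[k]
    for i in range(3):
        A=np.c_[W[:,:2]-np.array(pose[:2]),np.ones(len(W))]; s=np.linalg.lstsq(A,W[:,2],rcond=None)[0]; r=W[:,2]-A@s; W=W[abs(r)<2*r.std()+.1]
    print("plane",n,"slopes",s[:2].round(4),"z top at grip",s[2].round(1),"n",len(W),"std",r.std().round(1))
E
python3 - <<'E'
from h import *
s=np.load("scene2.npz")["p"]
pose=[468.9,-260.2,2.0137-np.pi/2]
print(proj("scene",place(pose,[[-51,55,140],[-51,-55,140],[71,0,140]])).round(2).tolist())
print("obs a",(485+.5)/6.667-.5+150,(270+.5)/6.667-.5+90,"c",(302+.5)/6.667-.5+150,(388+.5)/6.667-.5+90)
plate("scene","scene2.npz",pose,140)
g=s.mean(2).astype(int); print(g[128:134,217:229]); print(g[145:152,190:200])
E
```

```text
[[222.34, 130.42], [191.37, 126.34], [194.86, 148.1]]
obs a 222.32135893205339 130.07297135143244 c 194.87273136343183 147.77208639568022
plane scene slopes [-0.0012  0.0071] z top at grip 141.0 n 573 std 1.3
[[205 202 200 198 195 193 190 189 190 189 184 169]
 [206 205 204 202 198 195 195 199 202 201 190 163]
 [208 207 206 199 189 183 185 194 201 202 195 166]
 [209 210 209 204 195 188 192 200 203 205 205 179]
 [210 210 210 208 206 204 205 206 206 213 218 193]
 [210 211 210 209 210 209 209 207 207 218 226 214]]
[[218 218 218 218 218 218 218 218 218 217]
 [217 218 218 217 216 216 216 217 218 218]
 [217 217 216 213 206 203 206 213 216 217]
 [217 217 216 209 195 188 194 208 215 216]
 [217 217 216 213 205 201 207 213 217 216]
 [213 213 215 215 214 214 215 217 217 217]
 [190 192 197 203 206 208 211 212 214 215]]
```

The holes match the predicted pose to about 0.3 px, and the plate is level to under 0.5°. Descending toward 10 mm above the posts (TCP about 102.5).

```bash
python3 -m crank '[[[-0.05,0,1,0,-0.15,0,0],[-0.09,0,2.2,0,-0.15,0,0],[-0.09,0,3.4,0,-0.15,0,0],[-0.09,0,4.4,0,-0.15,0,0],[-0.09,0,5.2,0,-0.15,0,0],[-0.09,0,5.6,0,-0.15,0,0],[-0.09,0,5.7,0,-0.15,0,0],[-0.09,0,5.7,0,-0.15,0,0],[-0.09,0,5.7,0,-0.15,0,0],[-0.09,0,5.7,0,-0.15,0,0]]]'; python3 -c "
from h import *
go(469.1,-261,102.5,2.0148)
p,d=capture('scene');np.savez('scene3.npz',p=p,d=d)
cv2.imwrite(f'pics/scene3.png',cv2.resize(p[120:192,160:256,::-1],(800,600),interpolation=cv2.INTER_CUBIC))
s=state();plate('scene','scene3.npz',[s['ee_pos'][0],s['ee_pos'][1],.444],s['ee_pos'][2]-26.5)
print(proj('scene',place([469.1,-261,.444],[[-51,55,82],[-51,-55,82],[71,0,82]])).round(2).tolist())"
```

```text
t: 11.83
ee_pos: [469.7, -261.0, 110.3]
ee_rot: [1.678, 2.655, -0.001]
contact_force: [0.8, 0.5, -2.9]
grip_width: 11.6
tcp [ 469.7 -261.   110.3] al 2.0145 t 11.83 F [ 0.8  0.5 -2.9] gw 11.6
row [ 0.02 -0.05  0.78] [ 0.    0.08 -0.01]
plane scene slopes [0.0019 0.0013] z top at grip 84.8 n 588 std 1.4
[[222.83, 144.69], [192.68, 140.58], [196.2, 162.78]]
```

View pics/scene3.png

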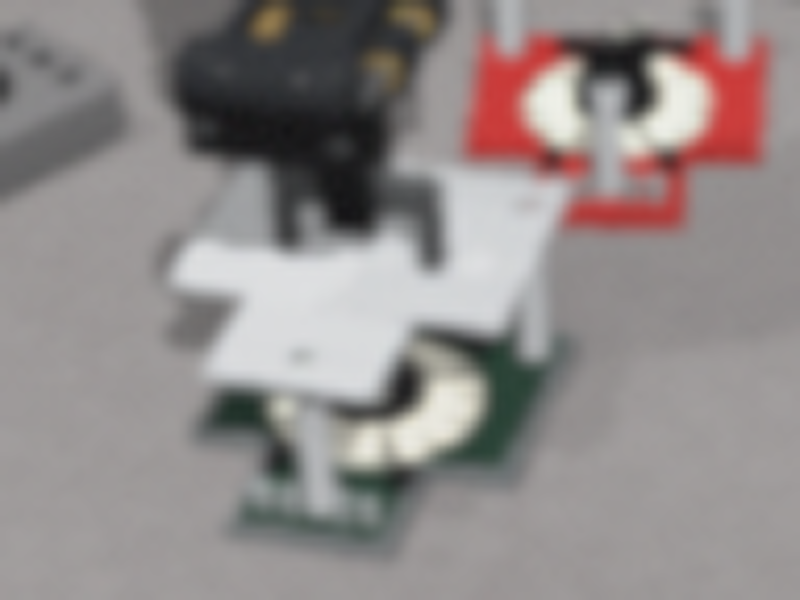

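The plate sits squarely above the posts, with hole_c at (302,355), and it is level. Final small approach now.

```bash
python3 -m crank '[[[0.02,-0.05,0.3,0,0,0,0],[0.02,-0.05,0.55,0,0,0,0],[0.02,-0.05,0.7,0,0,0,0],[0.02,-0.05,0.75,0,0,0,0],[0.02,-0.05,0.75,0,0,0,0],[0.02,-0.05,0.75,0,0,0,0],[0.02,-0.05,0.75,0,0,0,0],[0.02,-0.05,0.75,0,0,0,0],[0.02,-0.05,0.75,0,0,0,0],[0.02,-0.05,0.75,0,0,0,0]]]'; python3 -c "
from h import *
go(469.1,-261,102.5,2.0148)
p,d=capture('scene');np.savez('scene4.npz',p=p,d=d)
cv2.imwrite(f'pics/scene4.png',cv2.resize(p[120:192,160:256,::-1],(800,600),interpolation=cv2.INTER_CUBIC))
s=state();e=s['ee_pos'];plate('scene','scene4.npz',[e[0],e[1],.444],e[2]-26.5)
print(proj('scene',place([e[0],e[1],.444],[[-51,55,e[2]-26.5],[71,0,e[2]-26.5]])).round(2).tolist())
g=p.mean(2).astype(int);print(g[142:150,217:229]);print(g[160:169,190:202]);print(s['qvel'].round(4))"
```

```text
t: 12.72
ee_pos: [469.1, -261.0, 102.9]
ee_rot: [1.677, 2.655, -0.001]
contact_force: [-0.3, 0.5, -2.8]
grip_width: 11.7
tcp [ 469.1 -261.   102.9] al 2.0146 t 12.72 F [-0.3  0.5 -2.8] gw 11.7
row [ 0.   -0.    0.04] [ 0.01  0.08 -0.01]
plane scene slopes [0.0005 0.0042] z top at grip 77.5 n 557 std 1.4
[[222.9, 146.05], [196.34, 164.17]]
[[185 182 179 176 172 168 158 143 135 137 136 129]
 [201 200 198 196 195 191 183 175 168 164 157 141]
 [207 206 206 206 205 203 199 197 195 193 182 158]
 [208 209 209 207 204 198 193 194 200 201 186 153]
 [210 210 209 208 202 193 184 187 197 195 174 140]
 [211 211 211 210 207 202 199 200 200 190 162 136]
 [212 211 211 211 211 211 210 210 202 182 154 141]
 [212 212 211 212 211 211 211 208 194 170 149 142]]
[[219 219 219 219 219 219 219 219 218 219 218 217]
 [219 219 219 219 219 219 219 219 218 219 218 218]
 [218 218 218 218 219 217 216 216 217 218 218 218]
 [218 218 218 217 214 207 202 206 212 216 218 218]
 [218 218 218 217 212 197 190 197 208 215 217 217]
 [218 218 218 217 215 207 203 208 215 217 218 217]
 [213 215 216 216 216 215 214 216 217 218 218 218]
 [183 188 196 204 208 209 211 213 215 215 217 217]
 [125 137 159 181 191 190 188 189 193 199 203 204]]
[ 0.0031  0.0001 -0.0005  0.0009 -0.0021  0.0002]
```

View pics/scene4.png

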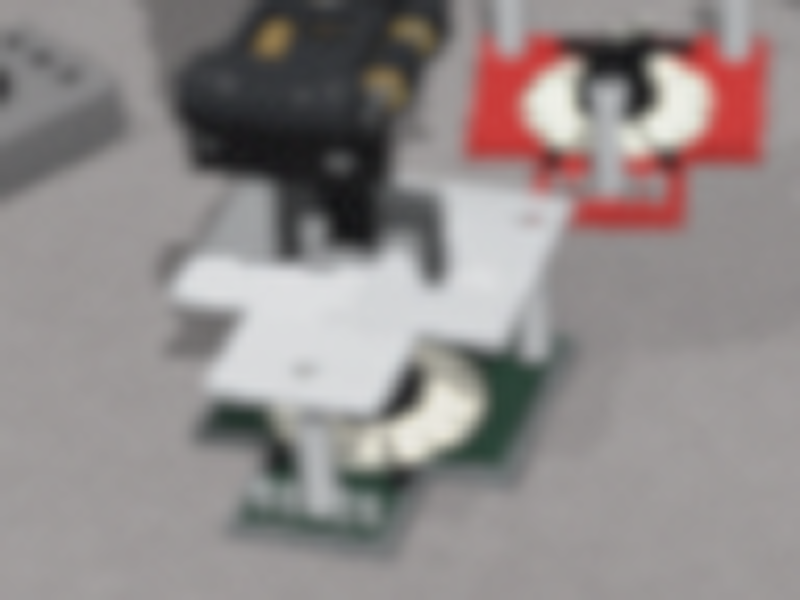

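The holes are seen at (223.1,146.0) and (196.1,163.9), against predictions of (222.9,146.05) and (196.3,164.2). The underside is about 10–11 mm above the posts and there is no contact force beyond the plate's weight. Handing in.

```bash
python3 -c "
from h import *
print(job_done())"
```

```text
the job is handed in; nothing more can be done
None
```

The knob was turned to the long mark and released. The aluminium T cover is held level over the green unit's posts. I handed the job in at about 12.8 s of the 48 s allowed.

- **Knob:** I gripped it by its bar and turned it clockwise from about 1.50 to 0.895 rad in the world frame; the long mark is at 0.894. After release, the scene view agreed with the mark to within about 0.03 rad. The coarser top view read 0.84–0.87 for the line's direction, and 0.79 when taken about the knob's axis, which is a weak measure at that image resolution. The cover and arm hid the knob at the end, so I did not see the pointer again; nothing went near it after that check.
- **Cover:** The plate is level within about 0.3°, and its underside is about 10–11 mm above the post tops. Holes a and c appeared within about 0.3 px of where they should be. The gripper hid hole b, and the arm blocked the top camera, so b's alignment is inferred from the other two. I never saw the threaded holes directly through the plate. The estimated sideways error is about 1 mm.
- **Contact:** The wrist force at the end was only the plate's weight (about 2.8 N), and there was no sign of knocking the unit. I moved nothing else on the bench.
- **Slip:** One release command had a wrong turn in its first row. It did not run, so nothing moved, and I re-issued it correctly.

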